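# Poise the crank level over the coffee mill

## Robot

A 6-joint arm with a two-finger parallel gripper is mounted at the origin on a cart in front of the work surface, level with it; the furniture and walls round the work are solid. World frame = base frame: x ahead of the robot, y to its left, z up, the work surface at z = 0. Lengths are in m, angles in rad, forces in N, time in s.
With the tool pointing down it reaches from about 0.35 to 0.775 m from the base axis. Payload 5.5 kg.
Tool frame: the origin (TCP) lies midway between the tips of the shut fingers; the grasp point (between the pads) lies 19 mm behind it; z points along the fingers, y is the line along which they close (so a half turn about z gives the same grasp; the last joint's range is limited). The gripper opens to 85 mm and grips with 20 to 120 N. Pads are 22 mm wide; open, the fingers measure 114 mm over their backs; the gripper's body (76 mm by 85 mm) begins 54 mm behind the grasp point. The pads swing forward as they close: fully open they stand 13 mm farther back than shut.
Start: joints at [-1.292, 0.313, 0.046, 1.304, 0, 1.431], TCP at [0.234, -0.525, 0.231] pointing down, gripper open.
Joint ranges: [-2.76, 2.76], [-0.86, 1.69], [-1.03, 1.26], [-2.2, 2.34], [-1.47, 1.5], [-3.14, 3.14]. Speed limits (rad/s): [2.57, 2.57, 3.14, 3.14, 3.14, 3.14].

## Interface

Orientations are given as a unit quaternion [w, x, y, z].
In Python, from workcell import telemetry, imaging, env gives the robot as it stands. The module is installed in compiled form; this text tells all that it offers.
- The arm moves only by the tool step_arm, never from a script. Its argument "moves" is a list of rows, each a list of 3 entries, a list of its own where there are three numbers: the shift along the tool's x, y, z in mm, then the turn, a rotation vector about the tool's x, y, z in rad, then the finger opening in mm, from 0 to 85.4. A call has 1 to 8 rows; each row is the pose to reach, as a shift and turn from the pose commanded when the call began, along the tool's axes at that moment; what a row does not reach only later rows make up. A row lasts 1/12 s, in which the tool goes at most 41.7 mm and 7.16 degrees, less where a joint would pass 70% of its speed; a pose out of reach is approached as far as the arm can. A call with a gripper value outside its range is refused whole. The fingers move at their own pace and stop on an object; "grip_force" is the grip in N (left out, the last holds). Time passes only in rows, so rows that repeat a pose let the fingers close. It gives the time, the measured TCP pose, the force, the opening and the grip force at its end, in the units of the state.
- telemetry.get_state(): the state, without advancing time (a new reading comes with each control period).
- imaging.read_camera(name): name is "scene" or "top" or "wrist"; returns the picture (480x640x3 uint8, red, green, blue); there is no depth.
- imaging.camera_params(name): a dict with "camera_matrix" (3x3 intrinsics, pixels), "D" ([k1, k2, p1, p2, k3] as OpenCV has them; the pictures are not rectified), "pose" (4x4, takes a point from camera to world coordinates). Camera axes: x right, y up, looking along -z (the intrinsics and any distortion apply to the point x, -y, -z); pixel columns grow to the right and rows downward; lengths in m; the calibration is good to about 2 mm. A picture is of the moment at which its call begins: read the wrist's pose just before it. camera_params takes no time and is no camera call; for the wrist camera it gives the pose at the moment of the call.
- env.hand_in(): hands the job in; it is judged then, once.
The state is a dict: "clock": time; "joint_pos": joint angles; "qvel": joint speeds; "tau": joint torques, N m; "tcp_pos": TCP position; "orientation": TCP orientation; "wrist_force": force on the tool from outside, world axes, zero at the start; "ft_torque": the same for the moment, N m; "finger_gap": finger opening in m; "grip_force": force on a finger pad.
Only numpy, scipy, OpenCV 4.12 (cv2) and the standard library are available. Lean on these libraries where they do the work, as an engineer would, in place of code of your own. Each camera call takes 0.05 s, during which the arm holds its last target. There are 200 camera calls.

## Task

The hand coffee mill beside the hob has lost its crank, which lies on the chopping board. Pick the crank up by its balance point, lift it level off the board, and finish while still holding it: level and still, its hub centred two to four centimetres above the tip of the mill's spindle, and its arm pointing straight out over the drawer side of the mill, ready to be lowered on. Do not let the crank touch the mill, and leave the other things where they are.

Things in the scene. Friction and masses are not known exactly. Their poses are not given: they have to be found in the camera images.
- crank: Loose dark steel crank, about 0.3 kg, lying knob up. Origin: centre of the heavy hub's underside; z up; x along the arm to the knob. Hub: cylinder 30 mm across, 31 high. Arm: bar 12 mm thick, axis at z = 22 mm. At x = 150 mm a foot 20 mm across (z 0 to 29) bears a wooden knob 30 mm across, top z = 74. Only hub and foot touch the board. Flat-sided swelling at the balance point, x = 55 mm.
- crank_balance (a point): Balance point of the crank: centre of the bar's flat-sided swelling (28 mm long, 14 mm wide between the flats, z = 14.5 to 29.5 mm above the crank's underside), 55 mm from the hub's axis along the arm, 22 mm above the underside. Axes as the crank's.
- mill: Hand coffee mill fixed on the worktop left or right of the hob: square wooden box 104 x 104 mm, 86 mm high; steel dome 88 mm across on it up to 126 mm; upright square spindle 10 mm wide up to 143 mm. Origin: centre of its underside; z up; the drawer with its small brass pull (reaching 65 mm from the axis, 36 mm up) is on the -x side.
- mill_spindle (a point): Centre of the flat top end (tip) of the mill's spindle, on the mill's axis 143 mm above its underside. Axes as the mill's.
- board: Wooden chopping board 220 x 331 mm, 17 mm thick, fixed flat on the hob's glass (which is at height 0; the worktop beside it is 6 mm lower). Origin: centre of its underside; long side along its y. (A tall cabinet stands at the right end of the worktop, beyond y = -0.6: keep the arm clear of it.)
- salt_box: Round wooden salt box 95 mm across, 75 mm high, loose, on the other side of the hob from the mill. Origin: centre of its underside. To be left alone.
- small_cup: White cup 76 mm across, 56 mm high, loose, on the worktop at the left. Origin: centre of its underside. To be left alone.
- garlic: Garlic bulb 60 mm across, 59 mm high, loose, on the hob behind the board. Origin: centre of its underside. To be left alone.

How it is judged:
On the way:
1. the crank is lifted level off the board, gripped at its balance point (z of crank in the frame of board above 0.047 m and angle between crank's own z axis and vertical below 0.12 rad and horizontal distance between the grasp point and crank_balance below 0.02 m and distance between the grasp point and crank_balance below 0.035 m and contact force between crank and the fingers above 1 N), for 0.2 s.
At the end, for the whole second after the job is handed in: Fingers hold the crank within 20 mm of its balance point; level within 0.12 rad; still; hub underside centred within 12 mm of the spindle axis, 10 to 55 mm above its tip; arm pointing to the drawer side (mill -x) within 0.2 rad; crank not touching the mill (angle between crank's own z axis and vertical below 0.12 rad and horizontal distance between the grasp point and crank_balance below 0.02 m and distance between the grasp point and crank_balance below 0.035 m and contact force between crank and the fingers above 1 N and horizontal distance between crank and mill_spindle below 0.012 m and z of crank in the frame of mill_spindle between 0.01 and 0.055 m and angle between the x axis of crank and the x axis of mill, either way round below 0.2 rad and x of crank_balance in the frame of mill below -0.03 m and linear speed of crank below 0.02 m/s and angular speed of crank below 0.1 rad/s and contact force between crank and mill below 0.1 N); the arm keeps its last pose, push and grip.
It fails at once if the crank touches the mill (contact force between crank and mill above 0.5 N).
It fails at once if a bystander is disturbed (moved over 30 mm) (distance of any of salt_box, small_cup, garlic from where it was at the start of the episode above 0.03 m).
It also fails if it takes over 43 s, if anything falls off the work surface, if the arm or the gripper's body presses on something with over 40 N, if the wrist force passes 120 N, or if a joint passes its speed limit or range.

## Working session

There is one attempt and no reset: what is moved stays moved. The work goes in short steps, Python scripts to look and compute and a tool call to move; the robot and the scene stay as the last step left them, time stands still between calls to the robot, and variables do not carry over. Pictures are saved under pics/ and viewed, at most 10 in all, crops included, and the job is handed in when it is done.

Besides the shell and the picture viewer there is one more tool, called as name(argument=value, ...) on one line, values as JSON. step_arm: Moves the arm, as the interface text tells. Its arguments: {"type":"object","properties":{"moves":{"type":"array"},"grip_force":{"type":"number"}},"required":["moves"]}

```bash
mkdir -p pics
cat > h.py <<'E'
import numpy as np, cv2
from workcell import telemetry, imaging, env
def snap(n,f):
    p=imaging.camera_params(n); im=imaging.read_camera(n); cv2.imwrite('pics/'+f+'.png',im[:,:,::-1]); return im,p
def ray(p,uv):
    K=np.array(p["camera_matrix"],float);D=np.array(p["D"],float);T=np.array(p["pose"])
    q=cv2.undistortPoints(np.array(uv,float).reshape(-1,1,2),K,D).reshape(-1,2)
    d=np.c_[q[:,0],-q[:,1],-np.ones(len(q))]@T[:3,:3].T
    return T[:3,3],d
def onz(p,uv,z):
    o,d=ray(p,uv); z=np.broadcast_to(z,(len(d),)); return o+d*((z-o[2])/d[:,2])[:,None]
E
python3 - <<'E'
from h import *
import pickle
P={}
for n in("top","scene"):
    im,p=snap(n,n+"0");P[n]=p; print(n,np.round(p["pose"],3).tolist(),p["D"],p["camera_matrix"])
pickle.dump(P,open('P.pkl','wb'))
s=telemetry.get_state();print(s["clock"],s["tcp_pos"],s["orientation"])
E
```

```text
top [[0.014, 0.984, -0.178, 0.25], [-1.0, 0.011, -0.013, 0.077], [-0.011, 0.178, 0.984, 1.706], [0.0, 0.0, 0.0, 1.0]] [0.07398716 0.         0.         0.         0.        ] [[610.6308062    0.         315.5054194 ]
 [  0.         610.6308062  245.48383964]
 [  0.           0.           1.        ]]
scene [[-0.585, 0.371, -0.721, -0.707], [-0.811, -0.283, 0.512, 0.971], [-0.014, 0.884, 0.467, 0.903], [0.0, 0.0, 0.0, 1.0]] [-0.00281621  0.          0.          0.          0.        ] [[528.86218343   0.         327.4565285 ]
 [  0.         528.86218343 237.92096164]
 [  0.           0.           1.        ]]
0.1 [ 0.2337127  -0.52485792  0.23050015] [-8.28072482e-04  9.78151262e-01  2.07892809e-01 -4.57199332e-05]
```

View pics/top0.png

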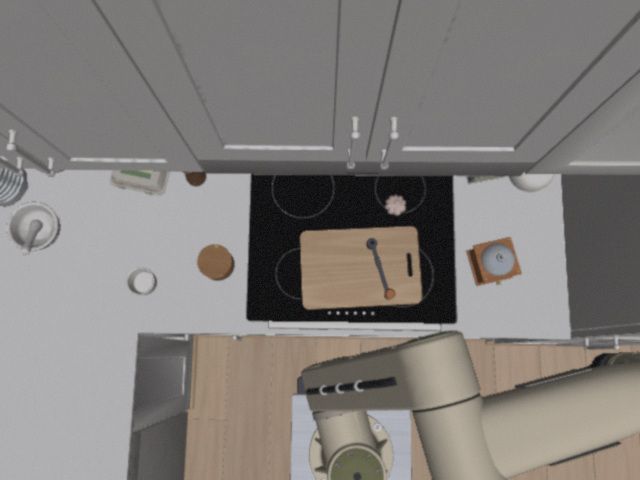

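View pics/scene0.png

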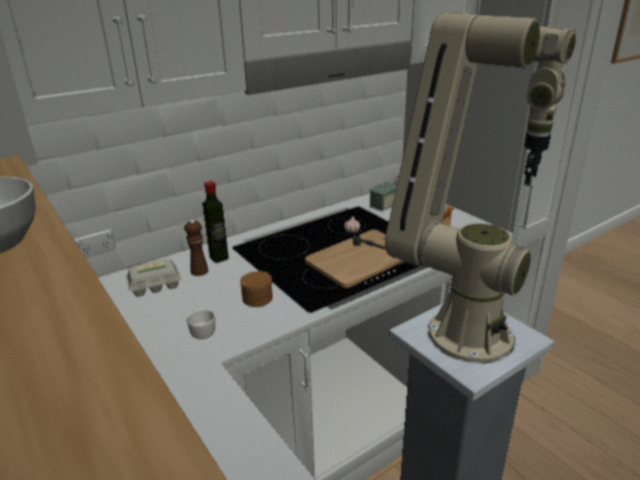

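Top view: crank hub is near (372,243) and its knob near (389,294). The mill is at the right, with its dome near (498,259) and the pull near (498,283), on the robot's side. The scene view mostly hides the mill behind the arm.

Run:
```python
from h import *
import pickle
P=pickle.load(open('P.pkl','rb'));p=P["top"]
im=cv2.imread('pics/top0.png')
def show(n,uv,z): print(n,np.round(onz(p,[uv],z)[0],3))
show("hub",(372,243),.048);show("knob",(389.5,294),.091);show("spindle",(499,257),.137);show("pull",(498,283),.03)
show("garlic",(396,205),.03);show("board c",(360,267),.017)
c=cv2.resize(im[225:315,340:540],None,fx=4,fy=4,interpolation=cv2.INTER_CUBIC)
cv2.imwrite('pics/c0.png',c)
s=imaging.camera_params("wrist");print(np.round(s["pose"],3).tolist(),s["camera_matrix"],s["D"])
```

```text
hub [ 0.559 -0.056  0.048]
knob [ 0.414 -0.098  0.091]
spindle [ 0.509 -0.375  0.137]
pull [ 0.455 -0.4    0.03 ]
garlic [ 0.672 -0.125  0.03 ]
board c [ 0.496 -0.025  0.017]
[[0.406, 0.869, 0.281, 0.306], [-0.914, 0.387, 0.123, -0.493], [-0.002, -0.307, 0.952, 0.371], [0.0, 0.0, 0.0, 1.0]] [[362.22390245   0.         313.68784095]
 [  0.         362.22390245 241.13352368]
 [  0.           0.           1.        ]] [0.01803846 0.         0.         0.         0.        ]
```

View pics/c0.png

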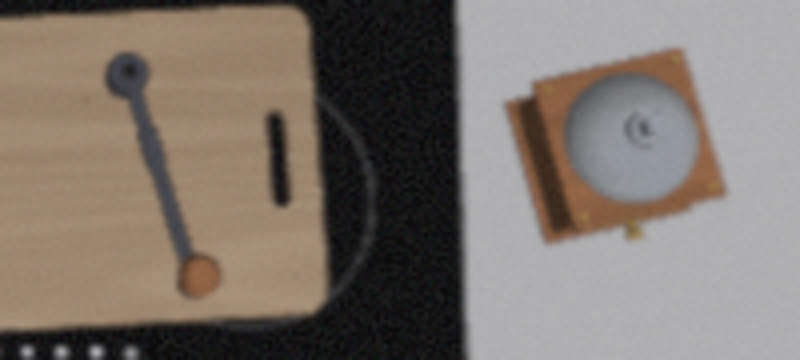

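Pull-to-axis distance is 60 mm and hub-to-knob 151 mm; both match the given sizes. The arm already points about the same way as the drawer side (yaw about 0.28), so I'll look over the mill first, on the way to the crank.

```bash
cat >> h.py <<'E'
from scipy.spatial.transform import Rotation as Ro
def delta(pos,yaw):
    s=telemetry.get_state();q=s["orientation"];R=Ro.from_quat([q[1],q[2],q[3],q[0]])
    c,n=np.cos(yaw),np.sin(yaw); G=Ro.from_matrix(np.array([[c,n,0],[n,-c,0],[0,0,-1.]]))
    print("t",round(s["clock"],2),"tcp",np.round(s["tcp_pos"],4),"shift",np.round(R.inv().apply(np.array(pos)-s["tcp_pos"])*1000,1),"turn",np.round((R.inv()*G).as_rotvec(),3),"gap",s["finger_gap"],"F",np.round(s["wrist_force"],1),"grip",np.round(s["grip_force"],1))
E
python3 -c "
from h import *
delta([.43,-.40,.30],.28)"
```

```text
t 0.1 tcp [ 0.2337 -0.5249  0.2305] shift [230.1 -34.3 -69.4] turn [-0.002 -0.     0.139] gap 0.08528077790316929 F [ 0.1 -0.4 -0.7] grip 0.0
```

step_arm(moves=[[[0,0,-70],[0,0,0.07],85],[[40,-5,-70],[0,0,0.139],85],[[230,-34,-70],[0,0,0.139],85],[[230,-34,-70],[0,0,0.139],85],[[230,-34,-70],[0,0,0.139],85],[[230,-34,-70],[0,0,0.139],85],[[230,-34,-70],[0,0,0.139],85],[[230,-34,-70],[0,0,0.139],85]])

```text
clock: 0.77
tcp_pos: [0.4343, -0.397, 0.3008]
orientation: [-0.001, 0.99, 0.143, 0.001]
wrist_force: [-0.5, -0.4, -0.1]
finger_gap: 0.0848
grip_force: 0.0
```

```bash
python3 -c "
from h import *
import pickle
im,p=snap('wrist','w1');pickle.dump(p,open('w1.pkl','wb'))
delta([.506,-.071,.24],.28)"
```

```text
t 0.82 tcp [ 0.4323 -0.3986  0.3007] shift [ 162.8 -293.6   61. ] turn [-0.001  0.     0.005] gap 0.08522077287822094 F [-0.6 -0.3 -0.8] grip 0.0
```

View pics/w1.png

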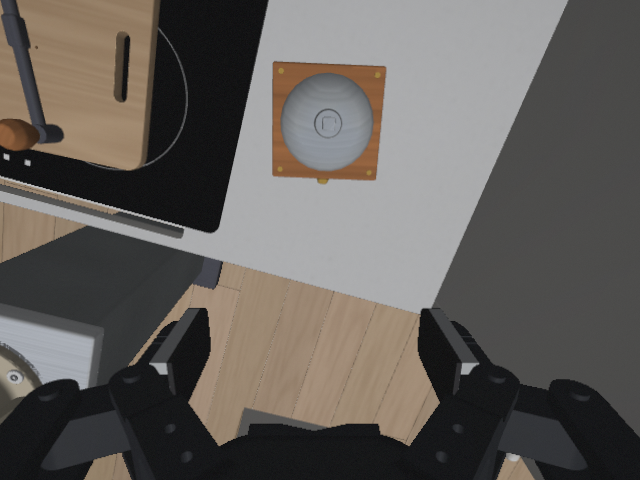

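The wrist view shows the mill's square spindle at (328,123), box-top corners at about (273,62), (386,67), (376,181) and (273,175), and the pull at (322,181).

Run:
```python
from h import *
import pickle
p=pickle.load(open('w1.pkl','rb'));im=cv2.imread('pics/w1.png')
hsv=cv2.cvtColor(im,cv2.COLOR_BGR2HSV)
m=cv2.inRange(hsv,(3,90,60),(20,255,255));m[:,:255]=0;m[:,400:]=0;m[:50]=0;m[178:]=0
c=max(cv2.findContours(m,0,2)[0],key=cv2.contourArea);h=cv2.convexHull(c)
q=cv2.approxPolyDP(h,8,True).reshape(-1,2);print(q.tolist())
C=onz(p,q,.080);print(np.round(C,4).tolist(),"mean",C.mean(0))
for i in range(len(C)):
    d=C[(i+1)%len(C)]-C[i];print(np.round(np.linalg.norm(d),4),round(np.arctan2(d[1],d[0]),3))
g=cv2.cvtColor(im,cv2.COLOR_BGR2GRAY)[100:146,305:352]
cv2.imwrite('pics/sp.png',cv2.resize(g,None,fx=10,fy=10,interpolation=cv2.INTER_CUBIC))
print("sp",onz(p,[(328,123)],.137),"pull",onz(p,[(322,182)],.030))
```

```text
[[273, 62], [385, 67], [375, 177], [273, 175]]
[[0.5512, -0.3238, 0.08], [0.5758, -0.4221, 0.08], [0.48, -0.4463, 0.08], [0.4534, -0.3488, 0.08]] mean [ 0.51511565 -0.38525988  0.08      ]
0.1013 -1.326
0.0987 -2.894
0.1011 1.837
0.1009 0.25
sp [[ 0.51464423 -0.38479502  0.137     ]] pull [[ 0.45364685 -0.40050187  0.03      ]]
```

step_arm(moves=[[[163,-294,0],[0,0,0.005],85],[[163,-294,0],[0,0,0.005],85],[[163,-294,0],[0,0,0.005],85],[[163,-294,61],[0,0,0.005],85],[[163,-294,61],[0,0,0.005],85],[[163,-294,61],[0,0,0.005],85],[[163,-294,61],[0,0,0.005],85],[[163,-294,61],[0,0,0.005],85]])

```text
clock: 1.48
tcp_pos: [0.5025, -0.0833, 0.2428]
orientation: [0.0, 0.991, 0.136, -0.0]
wrist_force: [0.7, -0.2, 0.1]
finger_gap: 0.0849
grip_force: 0.0
```

step_arm(moves=[[[0,0,0],[0,0,0],85],[[0,0,0],[0,0,0],85],[[0,0,0],[0,0,0],85],[[0,0,0],[0,0,0],85]])

```text
clock: 1.82
tcp_pos: [0.5031, -0.0856, 0.2438]
orientation: [0.0, 0.991, 0.136, 0.0]
wrist_force: [0.2, -0.0, -0.9]
finger_gap: 0.085
grip_force: 0.0
```

```bash
python3 -c "
from h import *
import pickle
im,p=snap('wrist','w2');pickle.dump(p,open('w2.pkl','wb'))
delta([.506,-.071,.025],.28)"
```

```text
t 1.87 tcp [ 0.5032 -0.0858  0.2439] shift [  6.6 -13.7 218.9] turn [ 0.001 -0.    -0.008] gap 0.0851698019681366 F [-0.3  1.   0.9] grip 0.0
```

View pics/w2.png

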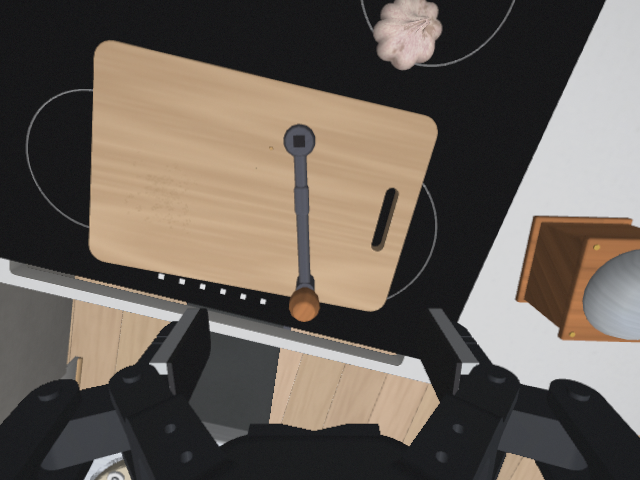

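View pics/sp.png

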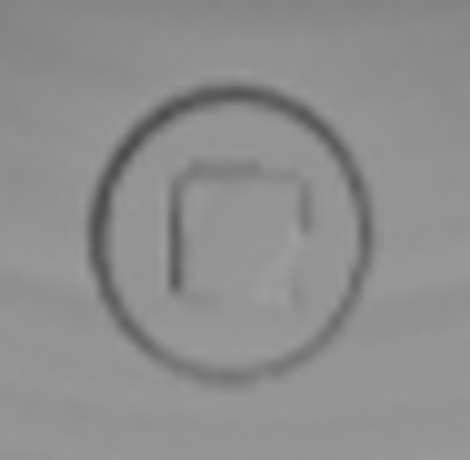

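The wrist view shows the crank hub at (299,141), the swelling from rows 187 to 213 near column 302, and the knob near (304,304). In the crop the spindle square is centred at (328.5,123).

Run:
```python
from h import *
import pickle
p=pickle.load(open('w2.pkl','rb'));im=cv2.imread('pics/w2.png')
hsv=cv2.cvtColor(im,cv2.COLOR_BGR2HSV)
m=cv2.inRange(hsv,(90,20,0),(135,255,160));r=np.zeros_like(m);r[120:285,275:325]=255;m&=r
rows=[(np.mean(x:=np.nonzero(m[v])[0]),v,len(x)) for v in range(122,282) if m[v].any()]
print([(v,round(u,1),n) for u,v,n in rows][::6])
hv=[(u,v) for u,v,n in rows if v<160 and n>16];hub=np.array([np.mean([u for u,v in hv]),0])
ys,xs=np.nonzero(m[:157]);(cx,cy),rad=cv2.minEnclosingCircle(np.c_[xs,ys].astype(np.float32));print("hub",cx,cy,rad)
H=onz(p,[(cx,cy)],.048)[0]
a=np.array([(u,v) for u,v,n in rows if 162<v<182 or 216<v<268]);A=onz(p,a,.045)
f=np.polyfit(A[:,0],A[:,1],1);yaw=np.arctan(f[0]);print("hub",H,"arm yaw",yaw,"line at hub y",np.polyval(f,H[0]),"bar at .3:",A[0],A[-1])
sw=onz(p,[(302,200.5)],.0465)[0];print("swell",sw,np.linalg.norm(sw[:2]-H[:2]),"kn",onz(p,[(304,304)],.08))
B=H-.055*np.array([np.cos(yaw),np.sin(yaw),0]);print("bal",B)
delta([B[0],B[1],.026],yaw)
```

```text
[(125, np.float64(300.2), 4), (131, np.float64(299.0), 25), (137, np.float64(299.8), 19), (143, np.float64(299.1), 18), (149, np.float64(299.0), 25), (155, np.float64(299.0), 9), (161, np.float64(300.0), 11), (167, np.float64(299.9), 9), (173, np.float64(300.0), 9), (179, np.float64(301.0), 11), (185, np.float64(301.5), 10), (191, np.float64(301.0), 13), (197, np.float64(301.0), 13), (203, np.float64(302.0), 13), (209, np.float64(302.0), 13), (215, np.float64(303.0), 9), (221, np.float64(302.5), 10), (227, np.float64(302.0), 9), (233, np.float64(302.9), 9), (239, np.float64(303.5), 10), (245, np.float64(303.5), 10), (251, np.float64(303.5), 10), (257, np.float64(303.5), 10), (263, np.float64(304.0), 9), (269, np.float64(304.5), 10), (275, np.float64(305.0), 11), (281, np.float64(305.2), 13)]
hub 299.73895263671875 140.80796813964844 16.077301025390625
hub [ 0.56256005 -0.05595333  0.048     ] arm yaw 0.2994943397169063 line at hub y -0.05542855128153243 bar at .3: [ 0.54348392 -0.06116699  0.045     ] [ 0.44524294 -0.09205041  0.045     ]
swell [ 0.51051237 -0.07196457  0.0465    ] 0.05445476018886987 kn [[ 0.42304285 -0.09842352  0.08      ]]
bal [ 0.51000833 -0.07218037  0.048     ]
t 1.87 tcp [ 0.5032 -0.0858  0.2439] shift [ 10.1 -11.5 217.9] turn [ 0.001 -0.    -0.027] gap 0.0851698019681366 F [-0.3  1.   0.9] grip 0.0
```

step_arm(moves=[[[10,-11.5,40],[0,0,-0.027],60],[[10,-11.5,80],[0,0,-0.027],60],[[10,-11.5,120],[0,0,-0.027],50],[[10,-11.5,150],[0,0,-0.027],50],[[10,-11.5,170],[0,0,-0.027],50],[[10,-11.5,170],[0,0,-0.027],50],[[10,-11.5,170],[0,0,-0.027],50],[[10,-11.5,170],[0,0,-0.027],50]])

```text
clock: 2.53
tcp_pos: [0.5108, -0.0715, 0.075]
orientation: [0.001, 0.989, 0.149, 0.001]
wrist_force: [0.1, 0.5, 0.5]
finger_gap: 0.0496
grip_force: 0.0
```

```bash
python3 -c "
from h import *
delta([.5102,-.0721,.026],.2995)"
```

```text
t 2.53 tcp [ 0.5108 -0.0715  0.075 ] shift [-0.8  0.3 49. ] turn [ 0.001 -0.002  0.001] gap 0.04964900541317027 F [0.1 0.5 0.5] grip 0.0
```

step_arm(moves=[[[0,0,25],[0,0,0],50],[[0,0,40],[0,0,0],50],[[0,0,48],[0,0,0],50],[[0,0,48],[0,0,0],50],[[0,0,48],[0,0,0],30],[[0,0,48],[0,0,0],22],[[0,0,48],[0,0,0],22]])

```text
clock: 3.12
tcp_pos: [0.5108, -0.0705, 0.0269]
orientation: [0.001, 0.989, 0.15, 0.001]
wrist_force: [-0.6, 1.2, -0.5]
finger_gap: 0.0221
grip_force: 0.0
```

step_arm(grip_force=60, moves=[[[0,0,0],[0,0,0],16],[[0,0,0],[0,0,0],10],[[0,0,0],[0,0,0],5],[[0,0,0],[0,0,0],5],[[0,0,0],[0,0,0],5],[[0,0,0],[0,0,0],5],[[0,0,0],[0,0,0],5],[[0,0,0],[0,0,0],5]])

```text
clock: 3.78
tcp_pos: [0.5106, -0.0705, 0.0267]
orientation: [0.001, 0.989, 0.15, 0.001]
wrist_force: [0.1, -0.6, 7.0]
finger_gap: 0.0122
grip_force: 59.7
```

step_arm(moves=[[[0,0,-8],[0,0,0],5],[[0,0,-16],[0,0,0],5],[[0,0,-26],[0,0,0],5],[[0,0,-38],[0,0,0],5],[[0,0,-50],[0,0,0],5],[[0,0,-55],[0,0,0],5],[[0,0,-55],[0,0,0],5],[[0,0,-55],[0,0,0],5]])

```text
clock: 4.45
tcp_pos: [0.5098, -0.0701, 0.0808]
orientation: [0.0, 0.989, 0.15, 0.0]
wrist_force: [0.4, -0.6, -3.4]
finger_gap: 0.0126
grip_force: 58.8
```

```bash
python3 -c "
from h import *
import pickle
im,p=snap('wrist','w3');pickle.dump(p,open('w3.pkl','wb'))
delta([.5108,-.0705,.19],.2995)
print(telemetry.get_state()['ft_torque'])"
```

```text
t 4.5 tcp [ 0.5093 -0.07    0.0802] shift [   1.2    0.9 -109.8] turn [-0.     0.     0.002] gap 0.01236663375149795 F [ 0.4  0.2 -3.2] grip 58.8
[ 0.01264229 -0.02180064 -0.0371178 ]
```

View pics/w3.png

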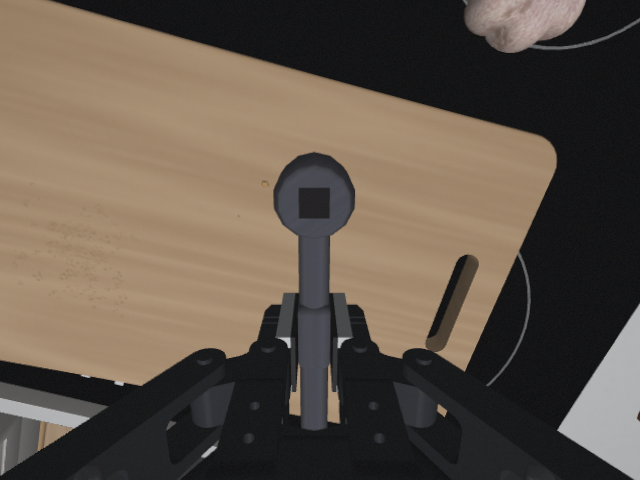

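The crank is lifted. The hub's top disc is centred near (314,201), about 81 px across, and the swelling sits between the pads. Next I'll check level and hub offset, then raise.

Run:
```python
from h import *
import pickle
p=pickle.load(open('w3.pkl','rb'));im=cv2.imread('pics/w3.png')
s=telemetry.get_state()
hsv=cv2.cvtColor(im,cv2.COLOR_BGR2HSV)
z=.048+s["tcp_pos"][2]-.0267
L=onz(p,[(274.5,201),(354.5,201),(314.5,202.5)],z)
print("hub dia",np.linalg.norm(L[0]-L[1]),"hub",L[2])
q=s["orientation"];R=Ro.from_quat([q[1],q[2],q[3],q[0]])
print("hub in tool mm",R.inv().apply(L[2]-s["tcp_pos"])*1000)
# target: spindle (.5145,-.385) yaw .252
c=np.array([np.cos(.252),np.sin(.252)]);T=np.array([.5145,-.385])-.055*c;print("T",T)
delta([T[0],T[1],.205],.252)
```

```text
hub dia 0.02688135539893191 hub [ 0.56168764 -0.0540041   0.10149776]
hub in tool mm [ 54.76924983   0.25805768 -21.32312526]
T [ 0.46123714 -0.39871377]
t 4.5 tcp [ 0.5093 -0.07    0.0802] shift [-143.6  299.5 -124.8] turn [-0.    0.    0.05] gap 0.01236663375149795 F [ 0.4  0.2 -3.2] grip 58.8
```

step_arm(moves=[[[0,0,-15],[0,0,0],5],[[0,0,-40],[0,0,0],5],[[0,0,-70],[0,0,0],5],[[0,0,-100],[0,0,0],5],[[0,0,-118],[0,0,0],5],[[0,0,-125],[0,0,0],5],[[0,0,-125],[0,0,0],5],[[0,0,-125],[0,0,0],5]])

```text
clock: 5.17
tcp_pos: [0.5091, -0.07, 0.2042]
orientation: [-0.0, 0.989, 0.15, -0.001]
wrist_force: [0.1, 0.1, -4.1]
finger_gap: 0.0127
grip_force: 58.9
```

Run:
```python
from h import *
delta([.4612,-.3987,.205],.252)
```

```text
t 5.17 tcp [ 0.5091 -0.07    0.2042] shift [-143.4  299.7   -0.9] turn [-0.001  0.001  0.05 ] gap 0.012662744934406046 F [ 0.1  0.1 -4.1] grip 58.9
```

Run:
```python
from h import *
import pickle
p=pickle.load(open('w3.pkl','rb'));im=cv2.imread('pics/w3.png')
g=cv2.GaussianBlur(cv2.cvtColor(im,cv2.COLOR_BGR2GRAY),(3,3),0).astype(float)
T=np.array(p["pose"]);print("cam z",T[2,3])
def w(v,half):
    d=np.diff(g[v]);a=np.argmax(np.abs(d[314-half:314]))+314-half;b=np.argmax(np.abs(d[316:316+half]))+316;return a+.5,b+.5
for v,half in((242,22),(255,22),(268,22),(280,22)):
    a,b=w(v,half);
    for z in(.0955,):
        L=onz(p,[(a,v),(b,v)],z);print(v,a,b,"width at bar axis height",np.linalg.norm(L[0]-L[1]),"x",L[0][:2])
for v in(185,195,201,207,215):
    a,b=w(v,50);L=onz(p,[(a,v),(b,v)],.1015);print(v,a,b,np.linalg.norm(L[0]-L[1]))
```

```text
cam z 0.22154110801829502
242 297.5 329.5 width at bar axis height 0.011705885366629566 x [ 0.54464704 -0.05281913]
255 298.5 329.5 width at bar axis height 0.01147242071043761 x [ 0.53990671 -0.05460845]
268 298.5 329.5 width at bar axis height 0.011607295250155813 x [ 0.53494392 -0.05608258]
280 298.5 328.5 width at bar axis height 0.011355626883967296 x [ 0.53025887 -0.05747446]
185 274.5 352.5 0.02584910711768528
195 272.5 354.5 0.027409605491567755
201 273.5 354.5 0.02721668641007527
207 273.5 354.5 0.027359065556574958
215 277.5 350.5 0.024830781543871316
```

The bar width is constant along its length, so the crank is level. Carrying over to the mill.

step_arm(moves=[[[-5,10,-1],[0,0,0.01],5],[[-15,30,-1],[0,0,0.02],5],[[-28,58,-1],[0,0,0.03],5],[[-42,87,-1],[0,0,0.04],5],[[-56,116,-1],[0,0,0.05],5],[[-70,145,-1],[0,0,0.05],5],[[-84,174,-1],[0,0,0.05],5],[[-98,203,-1],[0,0,0.05],5]])

```text
clock: 5.83
tcp_pos: [0.4747, -0.2944, 0.2043]
orientation: [-0.001, 0.992, 0.125, -0.001]
wrist_force: [0.2, -0.5, -3.9]
finger_gap: 0.0128
grip_force: 58.9
```

step_arm(moves=[[[-13,28,0],[0,0,0],5],[[-26,54,0],[0,0,0],5],[[-36,75,0],[0,0,0],5],[[-43,89,0],[0,0,0],5],[[-46,95,0],[0,0,0],5],[[-46,95,0],[0,0,0],5],[[-46,95,0],[0,0,0],5],[[-46,95,0],[0,0,0],5]])

```text
clock: 6.5
tcp_pos: [0.4556, -0.395, 0.2062]
orientation: [-0.001, 0.992, 0.126, -0.0]
wrist_force: [0.1, -0.2, -3.0]
finger_gap: 0.0126
grip_force: 59.0
```

Run:
```python
from h import *
import pickle
im,p=snap('wrist','w4');pickle.dump(p,open('w4.pkl','wb'))
im2,p2=snap('top','t4')
delta([.4612,-.3987,.177],.252)
cv2.imwrite('pics/v4.png',np.hstack([cv2.resize(im,(400,300)),cv2.resize(im2[215:305,440:560],(400,300),interpolation=cv2.INTER_CUBIC)])[:,:,::-1])
```

```text
t 6.6 tcp [ 0.456  -0.3951  0.2067] shift [ 4.2  4.8 29.7] turn [-0.    -0.     0.002] gap 0.013102624145890845 F [ 0.5  0.2 -3.6] grip 59.0
```

View pics/w4.png

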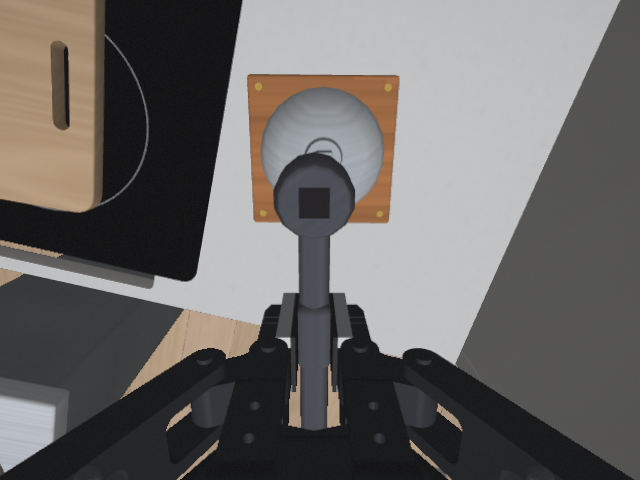

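The hub covers the spindle. Box-top corners are near (248,75), (399,76), (388,222) and (254,222), so I can re-fix the mill's axis from a stationary arm.

Run:
```python
from h import *
import pickle
p=pickle.load(open('w4.pkl','rb'));im=cv2.imread('pics/w4.png')
hsv=cv2.cvtColor(im,cv2.COLOR_BGR2HSV)
m=cv2.inRange(hsv,(3,90,60),(20,255,255));m[:,:240]=0;m[:,405:]=0;m[:65]=0;m[230:]=0
c=np.vstack([x for x in cv2.findContours(m,0,2)[0] if cv2.contourArea(x)>200]);h=cv2.convexHull(c)
q=cv2.approxPolyDP(h,8,True).reshape(-1,2);print(q.tolist())
C=onz(p,q,.080);M=C.mean(0)
yaws=[]
for i in range(len(C)):
    d=C[(i+1)%len(C)]-C[i];a=np.arctan2(d[1],d[0]);yaws.append((a+np.pi/4)%(np.pi/2)-np.pi/4);print(np.round(np.linalg.norm(d),4))
yaw=np.mean(yaws);print(yaws,"mean",M,yaw)
s=telemetry.get_state();R=Ro.from_quat(np.roll(s["orientation"],-1))
hub=s["tcp_pos"]+R.apply([.0548,0,-.02]);print("hub now",hub,"err",M[:2]-hub[:2])
x0=M[:2]-.0548*np.array([np.cos(yaw),np.sin(yaw)])
delta([*x0,.177],yaw)
print(onz(p,[(323.5,153)],.12))
```

```text
[[397, 76], [387, 221], [256, 221], [248, 75]]
0.1005
0.0996
0.1012
0.1001
[np.float64(0.24985113707714168), np.float64(0.2529771319427616), np.float64(0.25546679320093424), np.float64(0.24610017532642248)] mean [ 0.51495303 -0.38539003  0.08      ] 0.251098809386815
hub now [ 0.50901025 -0.38139576  0.22665905] err [ 0.00594278 -0.00399428]
t 6.6 tcp [ 0.456  -0.3951  0.2067] shift [ 4.7  5.2 29.7] turn [-0.    -0.     0.002] gap 0.013102624145890845 F [ 0.5  0.2 -3.6] grip 59.0
[[ 0.51773419 -0.38478461  0.12      ]]
```

Both measurements agree on the axis at (0.515, -0.385), yaw 0.25. I'll centre the hub, then lower to about 30 mm above the tip.

step_arm(moves=[[[2,2,0],[0,0,0],5],[[4.5,5,0],[0,0,0.002],5],[[4.5,5,8],[0,0,0.002],5],[[4.5,5,16],[0,0,0.002],5],[[4.5,5,24],[0,0,0.002],5],[[4.5,5,29],[0,0,0.002],5],[[4.5,5,29],[0,0,0.002],5],[[4.5,5,29],[0,0,0.002],5]])

```text
clock: 7.27
tcp_pos: [0.4607, -0.3999, 0.1767]
orientation: [-0.001, 0.992, 0.125, -0.0]
wrist_force: [-0.3, 0.3, -3.0]
finger_gap: 0.0126
grip_force: 58.9
```

step_arm(moves=[[[0,0,0],[0,0,0],5],[[0,0,0],[0,0,0],5],[[0,0,0],[0,0,0],5],[[0,0,0],[0,0,0],5]])

```text
clock: 7.6
tcp_pos: [0.4613, -0.4005, 0.1779]
orientation: [0.0, 0.992, 0.125, 0.0]
wrist_force: [1.1, 0.5, -3.1]
finger_gap: 0.0126
grip_force: 58.9
```

Run:
```python
from h import *
im,p=snap('wrist','w5'); im2,p2=snap('top','t5')
delta([.4619,-.3990,.177],.251)
cv2.imwrite('pics/v5.png',np.hstack([cv2.resize(im[60:420,80:560],(400,300)),cv2.resize(im2[215:305,440:560],(400,300),interpolation=cv2.INTER_CUBIC)])[:,:,::-1])
```

```text
t 7.7 tcp [ 0.4612 -0.4004  0.1778] shift [ 1.  -1.2  0.8] turn [ 0.001 -0.    -0.001] gap 0.012633070115234171 F [ 0.1  0.5 -3.2] grip 58.9
```

View pics/v5.png

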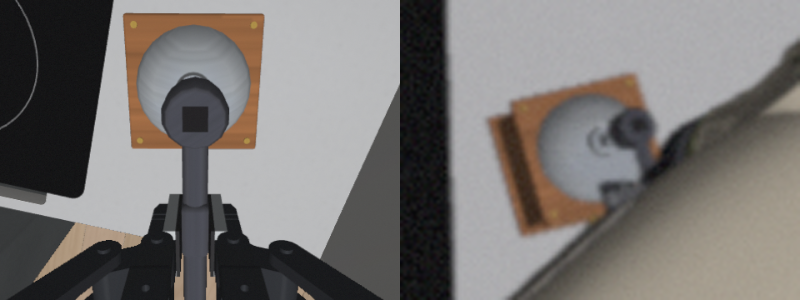

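In the top view the hub is at crop (632,127), i.e. pixel (509.6,253.1), and the dome's spindle tip is still visible at about (500,257). I'll compare both in this one camera to check the centring.

Run:
```python
from h import *
p=imaging.camera_params("top");im=cv2.imread('pics/t5.png')
cv2.imwrite('pics/c5.png',cv2.resize(im[235:275,480:530],(750,600),interpolation=cv2.INTER_CUBIC))
print("hub",onz(p,[(509.4,253)],.199),"tip",onz(p,[(500,257)],.137))
```

```text
hub [[ 0.50927925 -0.38277684  0.199     ]] tip [[ 0.50919498 -0.37744605  0.137     ]]
```

View pics/c5.png

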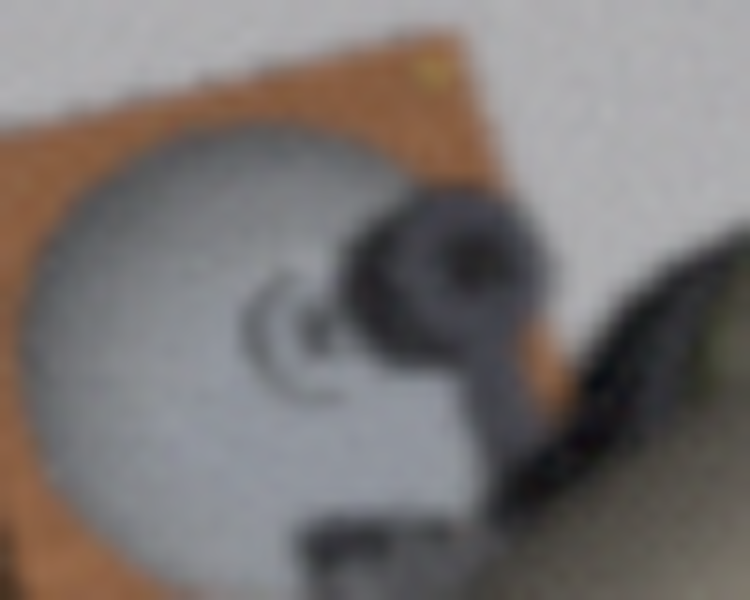

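The sharper crop puts the hub socket at (511,252) and the spindle tip, right of its dark side face, near (503,256). Cast to their heights both land near (0.511, -0.386), so they are centred to within a few mm.

```bash
python3 -c "
from h import *
p=imaging.camera_params('top');print(onz(p,[(510.7,252.2)],.199),onz(p,[(503,256.3)],.137))
print(env.hand_in())"
```

```text
[[ 0.51132778 -0.38602398  0.199     ]] [[ 0.51111876 -0.38512204  0.137     ]]
the job is handed in; nothing more can be done
None
```

The job is handed in: the crank is gripped at its balance point, held level and still, with its hub measured within about 3 mm of the spindle's axis and about 31 mm above the tip, and its arm over the drawer side; no verdict came back.

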